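Seat a keyed adapter module in a drive reader's loose pocket and latch it

ROBOT

A 6-joint arm with a two-finger parallel gripper is mounted at the origin on the work surface. World frame = base frame: x ahead of the robot, y to its left, z up, the work surface at z = 0. Lengths are in m, angles in degrees, forces in N, time in s.
With the tool pointing down it reaches from about 0.25 to 0.725 m from the base axis. Payload 9.7 kg.
Tool frame: the origin (TCP) lies where the fingers leave the gripper's body, on its centre line; the fingertips stand 73 mm ahead of it and the grasp point (between the pads) lies 54 mm ahead of it; y points along the fingers, x is the direction in which the jaws open and shut, and the axes are right-handed (so a half turn about y gives the same grasp; the last joint's range is limited). The gripper opens to 85 mm and grips with 20 to 120 N. Pads are 22 mm wide; open, the fingers measure 114 mm over their backs; the gripper's body (76 mm by 85 mm) begins 54 mm behind the grasp point. The pads swing forward as they close: fully open they stand 13 mm farther back than shut.
Start: joints at [71.906, 4.979, 10.078, 95.1, 0, 90], TCP at [0.171, 0.523, 0.304] pointing down, gripper open.
Joint ranges: [-179.16, 179.16], [-48.56, 103.87], [-65.8, 70.77], [-126.05, 130.52], [-82.76, 87.17], [-180, 180]. Speed limits (degrees/s): [127.2, 127.2, 147.25, 180, 180, 180].

INTERFACE

Orientations are given as [roll, pitch, yaw] about the fixed x, y, z axes, in that order (R = Rz(yaw) Ry(pitch) Rx(roll)).
In Python, from workcell import sensors, imaging, bot, models gives the robot as it stands.
- The arm moves only by the tool arm_command, never from a script. Its argument "rows" is one flat list of numbers, 7 for each row, row after row: the shift along the tool's x, y, z in cm, then the turn, a rotation vector about the tool's x, y, z in degrees, then the gripper's target within -1 to 1 (fully open at 1, half-way at 0, shut at -1). A call has 1 to 12 rows; each row is the pose to reach, as a shift and turn from the pose commanded when the call began, along the tool's axes at that moment; what a row does not reach only later rows make up. A row lasts 1/12 s, in which the tool goes at most 41.7 mm and 7.16 degrees, less where a joint would pass 70% of its speed; a pose out of reach is approached as far as the arm can. A call with a gripper value outside its range is refused whole. The fingers move at their own pace and stop on an object; "force" is the grip in N (left out, the last holds). Time passes only in rows, so rows that repeat a pose let the fingers close. It gives the time, the measured TCP pose, the force and the opening at its end, in the units of the state.
- sensors.get_obs(): the state, without advancing time (a new reading comes with each control period).
- imaging.camera(name): name is "scene" or "side" or "wrist"; returns a dict with "pixels" (420x560x3 uint8, blue, green, red), "z_map" (420x560 float32, m along the optical axis (not along the pixel's ray), 0 where there is no reading), "camera_matrix" (3x3 intrinsics, pixels), "world_from_camera" (4x4, takes a point from camera to world coordinates). Camera axes: x right, y up, looking along -z (the intrinsics and any distortion apply to the point x, -y, -z); pixel columns grow to the right and rows downward; lengths in m; the calibration is good to about 2 mm. A picture is of the moment at which its call begins.
- bot.job_done(): hands the job in, once; it reports no verdict.
Trained networks look in the newest picture that a camera, given by its name, has taken for a name from the list of things; names that differ only in an ending like _2 or _b are one class to them, and where a whole thing is asked for, a point or a joint stands for the part that bears it (a point fixed in the world has none). Each returns a list of dicts, best first, with "conf" (0 to 1); they miss things now and then, are a little off and sometimes report something else, mostly with a low value. They report only what shows in the picture. A call takes as long as a camera call. They do not tell look-alikes from the thing itself.
- models.search_frame(thing, camera): "extent" ([centre column, centre row, width, height] in pixels, round what is visible of it).
- models.spot_point(thing, camera): "location" ([column, row] in pixels: a listed point, or the origin of a listed thing).
The state is a dict: "time": time; "q": joint angles; "qd": joint speeds; "joint_efforts": joint torques, N m; "ee_pos": TCP position; "tcp_rot": TCP orientation; "wrist_force": force on the tool from outside, world axes, zero at the start; "torque": the same for the moment, N m; "opening": finger opening in m.
Only numpy, scipy, OpenCV 4.12 (cv2) and the standard library are available. Lean on these libraries where they do the work, as an engineer would, in place of code of your own. Each camera call takes 0.05 s, during which the arm holds its last target.

TASK

Put the rectangular adapter module into the reader dock: set it gently in the loose pocket, shuffle it about with a light touch until its keyed foot drops fully home, and then slide the dock's steel latch all the way over it. Never press or push the module hard against the dock, and leave everything else on the bench where it lies.

Things in the scene. Friction and masses are not known exactly. Their poses are not given: they have to be found in the camera images.
- module: Rectangular black adapter module, loose, upright, 0.1 to 0.16 kg. Flange 60 (its x) x 48 (y), 12 to 22 above the underside. Keyed foot below it 40 (x) x 26 (y) x 12 high, with one rib on its +y side spanning x 8 to 16, y 13 to 19; a bare-metal bead on the flange marks the rib. Origin: centre of the foot's underside. Its x axis lies within 0.6 rad of world x.
- module_ridge (a point): Top centre of the module's grip ridge, 58 above the foot's underside. The ridge is 26 long (module x), 12 thick (module y) and stands 36 high on the flange: grip it across its 12 mm, with the fingertips at least 8 above the flange so that they clear the dock's walls.
- round_module: Another black module with the same grip ridge but a round flange 58 across and a round foot 36 across: not wanted, leave it. The two modules may stand in either of two places. Origin: centre of underside.
- dock: Grey reader dock, fixed to the bench. Origin: pocket centre at bench height; x points away from the robot within 0.35 rad of world x. Pocket open at the top, 70 (x) x 58 (y) inside, walls 40 high, outside x -47 to 47, y -52 to 52. The latch bed with two rails 44 high runs on to x = 98. A metal bead on the +y wall marks the keyway's notch: module x and y go along dock x and y.
- pocket_floor (a point): Centre of the pocket at the level of its aluminium floor plate, 24 above the bench. The plate has a keyway shaped like the module's foot with its rib, 1.2 mm larger all round. On the plate the module's underside is 24 above the bench; fully home (flange on the plate) it is 12 above the bench. The plate is hard and does not give.
- keyway_about (a point): Where the keyway's centre would be if the plate were clamped true: the pocket's centre, at plate level. The plate is clamped differently every time, so the real keyway lies up to 4 mm off in dock x and also up to 4 mm off in dock y (not turned). This is not reported: feel for it with the module sliding lightly on the plate.
- latch (a joint): Steel sliding latch at the dock's +x end, in m: 0 = open (tongue tip 38 mm from the pocket's centre), 0.018 = fully shut (18 mm further towards dock -x). Tongue 28 wide, 36 to 42 above the bench: passes 2 mm over the flange of a module that is home, is blocked by one that is not. Slides against about 2 N, stays where left, starts within 2 mm of open.
- latch_post (a point): Top of the latch's square steel finger post, 12 x 12, standing 36 high on the tongue, top 78 above the bench; 68 from the pocket's centre along dock x when open, 50 when shut. Pinch it across dock y, or push it towards dock -x.
- drive: Bare hard disk drive, 147 x 102 x 24, loose bystander. Origin: centre of underside.
- battery: Flat phone battery, 62 x 45 x 6, loose bystander. Origin: centre of underside.
- screwdriver: Small yellow-handled screwdriver, 150 long, loose bystander.
- magnifier: White hand magnifier lying flat, lens 86 across, handle 110 long, loose bystander. Origin: under the lens.
- cover: Phone back cover, 66 x 48 x 5, loose bystander. Origin: centre of underside.
Things that resemble listed ones, but are neither listed nor needed, are in the scene too. What is shaped like the module but blue or green is not meant.

How it is judged (in metres and radians):
On the way:
1. the module is fully home in the keyway while the latch is still open (less than 8 mm moved) (z of module in the frame of dock between 0.009 and 0.014 m and horizontal distance between module and dock below 0.009 m and angle between module's own z axis and vertical below 0.05 rad and angle between the x axis of module and the x axis of dock, either way round below 0.12 rad and value of joint latch below 0.008 m), for 0.2 s.
At the end, for the whole second after the job is handed in: the rectangular module is at rest, upright (within 0.05 rad), in line with the dock (within 0.12 rad), its foot's underside 9 to 14 mm above the bench level and within 9 mm of the pocket's centre, not touched by the fingers, and the latch has slid at least 15.5 of its 18 mm over it (z of module in the frame of dock between 0.009 and 0.014 m and horizontal distance between module and dock below 0.009 m and angle between module's own z axis and vertical below 0.05 rad and angle between the x axis of module and the x axis of dock, either way round below 0.12 rad and value of joint latch above 0.0155 m and linear speed of module below 0.02 m/s and contact force between module and the fingers below 0.1 N).
It fails at once if the module is pressed, knocked or dropped against the dock or its plate or latch with more than 40 N (contact force between module and dock above 40 N).
It fails at once if another thing on the bench is moved by more than 15 mm (distance of any of round_module, drive, battery, screwdriver, magnifier, cover from where it was at the start of the episode above 0.015 m).
It also fails if it takes over 72 s, if anything falls off the work surface, if the arm or the gripper's body presses on something with over 40 N, if the wrist force passes 120 N, or if a joint passes its speed limit or range.

## Working session

There is one attempt and no reset: what is moved stays moved. The work goes in short steps, Python scripts to look and compute and a tool call to move; the robot and the scene stay as the last step left them, time stands still between calls to the robot, and variables do not carry over. Pictures are saved under pics/ and viewed, and the job is handed in when it is done.

Besides the shell and the picture viewer there is one more tool, called after "Call:" as a command line: name --argument value ..., lists and objects as JSON in quotes. arm_command: Moves the arm, as the interface text tells. Its arguments: {"type":"object","properties":{"rows":{"type":"array","items":{"type":"number"}},"force":{"type":"number"}},"required":["rows"]}

```bash
mkdir -p pics; ls; cat > h.py <<'E'
import numpy as np, cv2
from workcell import sensors, imaging, bot, models
def snap(n,f=None):
    c=imaging.camera(n)
    if f: cv2.imwrite('pics/'+f,c['pixels'])
    return c
def ray(c,u,v):
    K=c['camera_matrix'];T=c['world_from_camera']
    d=np.array([(u-K[0,2])/K[0,0],-(v-K[1,2])/K[1,1],-1.])
    return T[:3,3],T[:3,:3]@d
def at_z(c,u,v,z):
    o,d=ray(c,u,v); return o+d*(z-o[2])/d[2]
def at_depth(c,u,v):
    o,d=ray(c,u,v); return o+d*c['z_map'][int(round(v)),int(round(u))]
def proj(c,p):
    T=c['world_from_camera'];K=c['camera_matrix']
    q=T[:3,:3].T@(np.asarray(p)-T[:3,3]); 
    return K[0,0]*q[0]/-q[2]+K[0,2], K[1,1]*-q[1]/-q[2]+K[1,2]
E
python3 - <<'E'
from h import *
o=sensors.get_obs();print({k:np.round(v,3) for k,v in o.items()})
for n in ['scene','side','wrist']:
    c=snap(n,n+'0.png'); print(n,[k for k in c],c['camera_matrix'].round(1).tolist(),c['world_from_camera'].round(3).tolist())
    for t in ['module','module_ridge','round_module','dock','pocket_floor','latch_post','drive','battery','screwdriver','magnifier','cover']:
        r=models.spot_point(t,n)
        for x in r[:3]:
            u,v=x['location'];
            if 0<=u<560 and 0<=v<420: print(t,round(x['conf'],2),np.round([u,v],1),at_depth(c,u,v).round(3))
E
```

```text
pics
{'time': np.float64(0.0), 'q': array([7.1909e+01, 5.0120e+00, 1.0035e+01, 9.5098e+01, 1.0000e-03,
       9.0000e+01]), 'qd': array([-0.002, -0.064, -0.078, -0.034, -0.006,  0.087]), 'joint_efforts': array([ 2.0000e-03, -5.2038e+01,  4.6481e+01,  1.6000e-02, -0.0000e+00,
        0.0000e+00]), 'ee_pos': array([0.171, 0.523, 0.303]), 'tcp_rot': array([-8.9999e+01,  7.6000e-02,  7.1909e+01]), 'wrist_force': array([ 0.782, -1.122, -1.536]), 'torque': array([ 0.031, -0.042,  0.059]), 'opening': np.float64(0.086)}
scene ['pixels', 'z_map', 'camera_matrix', 'world_from_camera'] [[463.7, 0.0, 282.0], [0.0, 463.7, 206.8], [0.0, 0.0, 1.0]] [[-0.36, -0.543, 0.758, 1.331], [0.933, -0.23, 0.278, 0.33], [0.024, 0.807, 0.59, 0.735], [0.0, 0.0, 0.0, 1.0]]
module 0.97 [211.5 221.2] [ 0.516 -0.16   0.001]
module 0.86 [180.  201.6] [ 0.5   -0.259  0.024]
module 0.71 [219.8 195.1] [ 0.412 -0.189  0.008]
module_ridge 0.94 [206.7 197.1] [ 0.498 -0.178  0.06 ]
module_ridge 0.91 [177.  183.7] [ 0.478 -0.277  0.062]
module_ridge 0.73 [218.6 173.5] [ 0.388 -0.202  0.06 ]
round_module 0.73 [168.9 238.7] [ 
[... 1248 characters left out ...]
2 -0.392  0.003]
pocket_floor 0.27 [368.7 195. ] [ 0.683 -0.083  0.027]
latch_post 0.72 [289.  171.4] [0.559 0.073 0.077]
drive 0.96 [176.9 150.9] [0.42  0.359 0.026]
drive 0.16 [377.9 297. ] [ 0.477 -0.286  0.051]
battery 0.9 [304.3 239.6] [ 0.485 -0.061  0.005]
screwdriver 0.8 [366.3 192.4] [ 0.688 -0.071  0.023]
magnifier 0.56 [238.2 109.5] [0.654 0.395 0.01 ]
cover 0.77 [417.4 337.3] [ 0.492 -0.389  0.003]
cover 0.43 [377.  295.6] [ 0.476 -0.284  0.055]
wrist ['pixels', 'z_map', 'camera_matrix', 'world_from_camera'] [[342.3, 0.0, 274.3], [0.0, 342.3, 211.2], [0.0, 0.0, 1.0]] [[0.31, -0.911, -0.271, 0.101], [0.951, 0.297, 0.09, 0.545], [-0.001, -0.286, 0.958, 0.375], [0.0, 0.0, 0.0, 1.0]]
```

View pics/scene0.png

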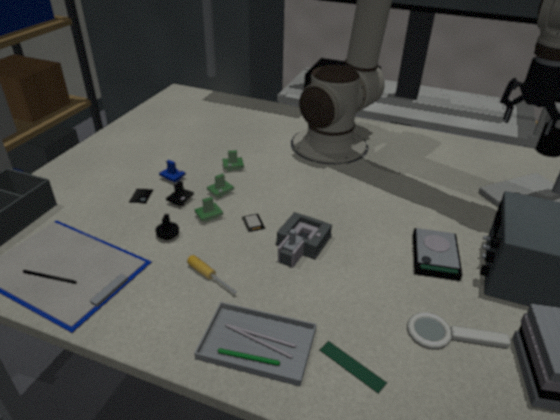

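View pics/side0.png

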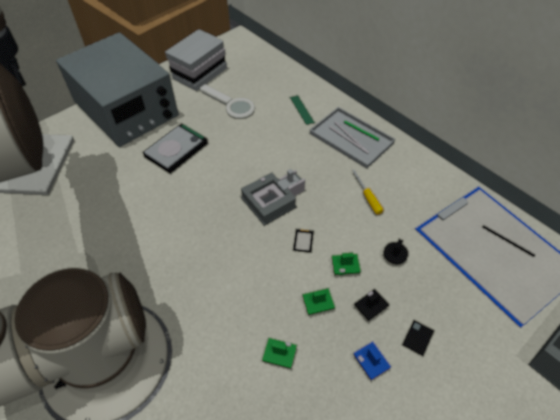

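```bash
python3 - <<'E'
import cv2
a=cv2.imread('pics/side0.png');cv2.imwrite('pics/s1.png',cv2.resize(a[210:400,230:450],None,fx=3,fy=3,interpolation=2))
cv2.imwrite('pics/s2.png',cv2.resize(a[140:260,200:340],None,fx=4,fy=4,interpolation=2))
E
```

```text
(no output)
```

View pics/s1.png

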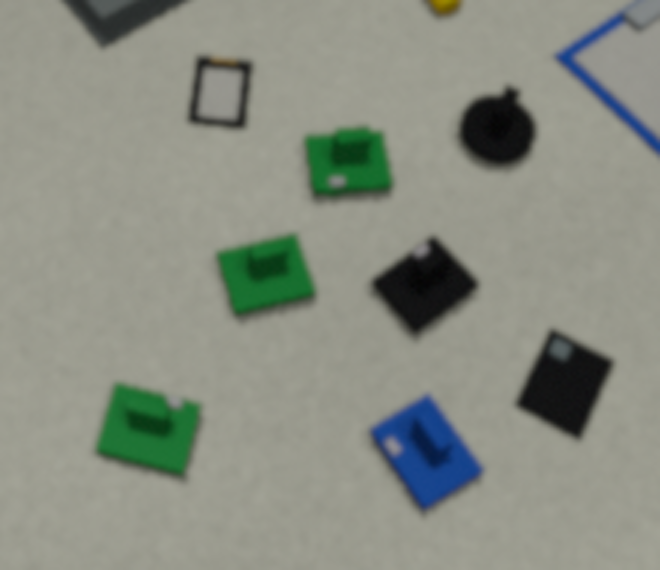

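View pics/s2.png

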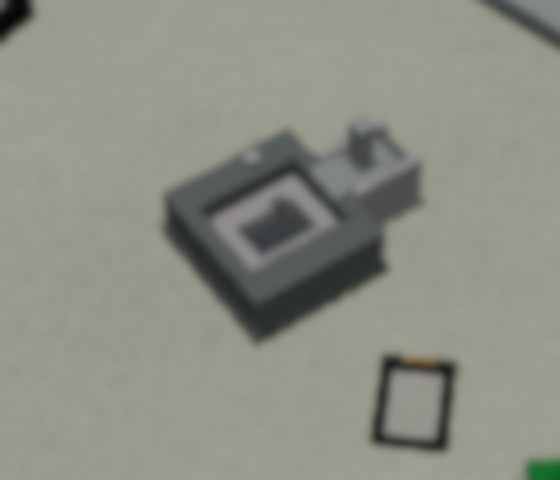

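```bash
cat > seg.py <<'E'
from h import *
def rect_black(c,u0,v0,w,zs,n):
    # black mask near u0,v0; pixel->world by z map
    p=c['pixels'].astype(int); m=(p.max(2)<60)
    u0,v0=int(u0),int(v0)
    mm=np.zeros_like(m,np.uint8); mm[v0-w:v0+w,u0-w:u0+w]=m[v0-w:v0+w,u0-w:u0+w]
    k,l=cv2.connectedComponents(mm); 
    best=max(range(1,k),key=lambda i:(l==i).sum()); vs,us=np.where(l==best)
    P=np.array([at_depth(c,u,v) for u,v in zip(us,vs)])
    return P
E
python3 - <<'E'
from seg import *
for n,u,v in [('side',371,307),('scene',180,198)]:
    c=snap(n)
    P=rect_black(c,u,v,26,0,n)
    F=P[(P[:,2]>0.016)&(P[:,2]<0.028)]
    print(n,len(P),len(F),F.mean(0), cv2.minAreaRect((F[:,:2]*1000).astype(np.float32)))
    R=P[P[:,2]>0.045]; print('ridge',len(R),R.mean(0) if len(R) else 0)
c=snap('side')
def crop(x,y): return 230+x/3,210+y/3
for q in [(433,238),(477,285),(415,335),(372,285),(421,250)]:
    print(q,at_z(c,*crop(*q),0.022).round(4))
def crop(x,y): return 200+x/4,140+y/4
for q in [(288,130),(383,238),(262,305),(166,198),(252,156), (208,212),(293,168),(346,212),(262,268)]:
    print(q,at_z(c,*crop(*q),0.040).round(4))
E
```

```text
side 559 413 [ 0.46325185 -0.28439259  0.02182471] ((469.2340087890625, -281.00555419921875), (45.56816482543945, 57.72359085083008), 83.54166412353516)
ridge 84 [ 0.45215778 -0.28838504  0.08732143]
scene 394 205 [ 0.47725339 -0.27453832  0.02278874] ((442.6044921875, -288.2239990234375), (134.43304443359375, 63.5695686340332), 19.086524963378906)
ridge 63 [ 0.50202001 -0.25654186  0.07686783]
(433, 238) [ 0.4996 -0.2621  0.022 ]
(477, 285) [ 0.4947 -0.307   0.022 ]
(415, 335) [ 0.4348 -0.3026  0.022 ]
(372, 285) [ 0.4406 -0.2575  0.022 ]
(421, 250) [ 0.4862 -0.2626  0.022 ]
(288, 130) [0.5479 0.1237 0.04  ]
(383, 238) [0.5329 0.0202 0.04  ]
(262, 305) [0.4464 0.0311 0.04  ]
(166, 198) [0.4562 0.132  0.04  ]
(252, 156) [0.5171 0.1225 0.04  ]
(208, 212) [0.4681 0.1063 0.04  ]
(293, 168) [0.5294 0.098  0.04  ]
(346, 212) [0.53 0.05 0.04]
(262, 268) [0.4642 0.0518 0.04  ]
```

Call:
arm_command --rows '[0,0,0,0,7,0,1]'

```text
time: 2.03
ee_pos: [0.1708, 0.5228, 0.3039]
tcp_rot: [-90.0, 0.0, 65.0]
wrist_force: [1.0, -1.1, -0.5]
opening: 0.0854
```

```bash
python3 -c "
from h import *
o=sensors.get_obs();print({k:np.round(v,3) for k,v in o.items()})"
```

```text
{'time': np.float64(2.033), 'q': array([71.907,  4.98 , 10.078, 95.099,  0.   , 96.887]), 'qd': array([-9.5000e-02, -4.3000e-02,  1.0400e-01,  4.7000e-02,  7.7000e-02,
        9.4261e+01]), 'joint_efforts': array([ 5.0000e-03, -5.2009e+01,  4.6486e+01,  2.0000e-03, -0.0000e+00,
       -4.6340e+00]), 'ee_pos': array([0.171, 0.523, 0.304]), 'tcp_rot': array([-9.0000e+01,  1.0000e-03,  6.5019e+01]), 'wrist_force': array([ 0.985, -1.085, -0.456]), 'torque': array([-0.011, -0.009,  0.005]), 'opening': np.float64(0.085)}
```

Call:
arm_command --rows '[-60.4,0,-60.8,0,-21,0,1,-60.4,0,-60.8,0,-21,0,1,-60.4,0,-60.8,0,-21,0,1,-60.4,0,-60.8,0,-21,0,1,-60.4,0,-60.8,0,-21,0,1,-60.4,0,-60.8,0,-21,0,1,-60.4,0,-60.8,0,-21,0,1,-60.4,0,-60.8,0,-21,0,1,-60.4,0,-60.8,0,-21,0,1,-60.4,0,-60.8,0,-21,0,1,-60.4,0,-60.8,0,-21,0,1,-60.4,0,-60.8,0,-21,0,1]'

```text
time: 3.03
ee_pos: [0.3425, 0.0512, 0.3043]
tcp_rot: [-90.1, -0.0, 85.9]
wrist_force: [1.4, 0.9, -0.7]
opening: 0.0852
```

Call:
arm_command --rows '[-32.4,8,-14.7,0,0,0,1,-32.4,8,-14.7,0,0,0,1,-32.4,8,-14.7,0,0,0,1,-32.4,8,-14.7,0,0,0,1,-32.4,8,-14.7,0,0,0,1,-32.4,8,-14.7,0,0,0,1,-32.4,8,-14.7,0,0,0,1,-32.4,8,-14.7,0,0,0,1,-32.4,8,-14.7,0,0,0,1,-32.4,8,-14.7,0,0,0,1,-32.4,8,-14.7,0,0,0,1]'

```text
time: 3.95
ee_pos: [0.4659, -0.2816, 0.2226]
tcp_rot: [-89.9, -0.1, 85.8]
wrist_force: [0.8, 1.0, 0.9]
opening: 0.0855
```

```bash
python3 - <<'E'
from h import *
o=sensors.get_obs();print(o['ee_pos'].round(4),o['tcp_rot'].round(2),o['q'].round(1))
c=snap('wrist','w1.png')
np.savez('w1.npz',**c)
print([ (round(x['conf'],2),np.round(x['location'],1)) for x in models.spot_point('module_ridge','wrist')])
cv2.imwrite('pics/w1b.png',cv2.resize(c['pixels'],None,fx=1.42,fy=1.42))
E
```

```text
[ 0.4659 -0.2816  0.2226] [-8.988e+01 -6.000e-02  8.578e+01] [-31.2   3.4  -0.5  86.2   0.  -26.9]
[(0.85, array([150. ,  98.4])), (0.67, array([276.6, 224.1])), (0.6, array([394.9, 100.8])), (0.39, array([156.4, 233.3]))]
```

View pics/w1b.png

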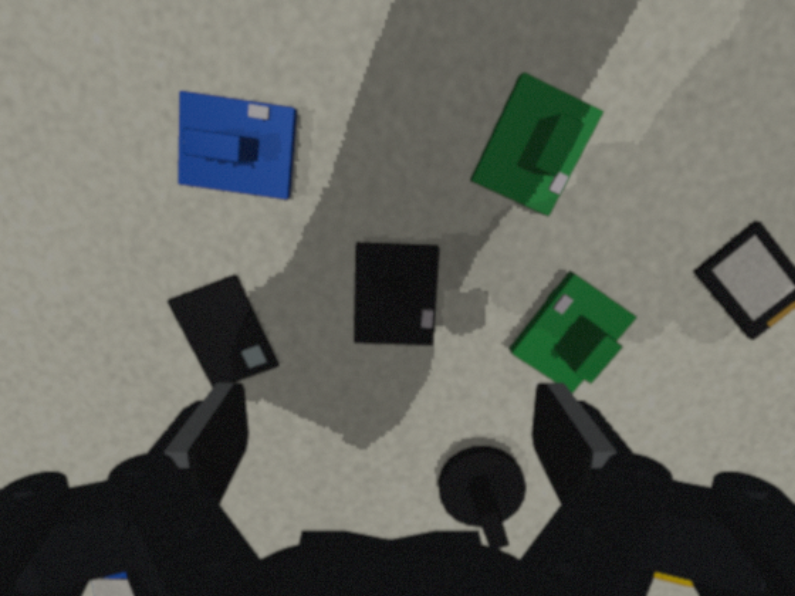

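```bash
python3 - <<'E'
from h import *
c=dict(np.load('w1.npz'))
p=c['pixels'].astype(int)
print(p[195:205,275].tolist()[0],p[200,200],p[300,270])
m=(p.max(2)<50).astype(np.uint8)
mm=np.zeros_like(m);mm[160:260,235:320]=m[160:260,235:320]
k,l,s,_=cv2.connectedComponentsWithStats(mm)
i=1+s[1:,4].argmax();print(s[i]); 
u8=(l==i).astype(np.uint8); u8=cv2.morphologyEx(u8,cv2.MORPH_CLOSE,np.ones((13,13)))
cnt=max(cv2.findContours(u8,0,1)[0],key=len)[:,0]
W=np.array([at_z(c,u,v,0.022)[:2] for u,v in cnt])
r=cv2.minAreaRect((W*1000).astype(np.float32));print(r)
# dock of at wrist z map
zz=c['z_map']; 
g=[(u,v) for v in range(160,260) for u in range(240,315)]
P=np.array([at_depth(c,u,v) for u,v in g])
R=P[(P[:,2]>0.05)&(P[:,2]<0.07)]
print(len(R),R.mean(0),cv2.minAreaRect((R[:,:2]*1000).astype(np.float32)))
F=P[(P[:,2]>0.018)&(P[:,2]<0.03)];print(F[:,2].mean(),cv2.minAreaRect((F[:,:2]*1000).astype(np.float32)))
E
```

```text
[10, 11, 12] [ 93 100 102] [ 93 101 103]
[ 250  171   59   72 3913]
((469.5599365234375, -279.08380126953125), (47.06108474731445, 60.64791488647461), 84.63463592529297)
608 [ 0.46922972 -0.2793227   0.0583798 ] ((470.4996643066406, -279.45526123046875), (11.935285568237305, 26.61513900756836), 83.73051452636719)
0.02283787154207124 ((470.53656005859375, -279.4801330566406), (48.1346549987793, 60.51445770263672), 83.72869110107422)
```

Call:
arm_command --rows '[0.25,3,-0.4,0,1.8,0,0,0.25,6,-0.4,0,1.8,0,0,0.25,7.5,-0.4,0,1.8,0,0,0.25,7.5,-0.4,0,1.8,0,0]'

```text
time: 4.38
ee_pos: [0.469, -0.2763, 0.1461]
tcp_rot: [-89.8, -0.1, 84.2]
wrist_force: [-0.2, 0.0, -0.4]
opening: 0.0426
```

```bash
python3 - <<'E'
from h import *
o=sensors.get_obs();print(o['ee_pos'].round(4),o['tcp_rot'].round(2),o['q'].round(1),o['opening'],o['wrist_force'])
c=snap('wrist','w2.png')
o=sensors.get_obs();print(o['ee_pos'].round(4),o['tcp_rot'].round(2),o['q'].round(1),o['opening'],o['wrist_force'])
E
```

```text
[ 0.469  -0.2763  0.1461] [-89.78  -0.11  84.2 ] [-30.5   4.3  -8.1  77.8   0.  -24.7] 0.0425703908271561 [-0.20170737  0.02372589 -0.37919838]
[ 0.4697 -0.2768  0.1484] [-8.991e+01 -5.000e-02  8.419e+01] [-30.5   4.2  -7.9  78.    0.  -24.7] 0.04296393183256723 [-0.31816705  0.65502926 -0.00571599]
```

View pics/w2.png

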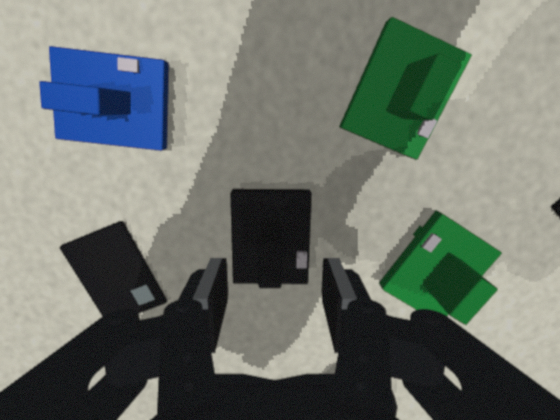

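Call:
arm_command --rows '[-0.25,2,0,0,0,0,0,-0.25,4,0,0,0,0,0,-0.25,4.3,0,0,0,0,0,-0.25,4.3,0,0,0,0,0,-0.25,4.3,0,0,0,0,-1,-0.25,4.3,0,0,0,0,-1,-0.25,4.3,0,0,0,0,-1,-0.25,4.3,0,0,0,0,-1,-0.25,4.3,0,0,0,0,-1,-0.25,4.3,0,0,0,0,-1]' --force 30

```text
time: 5.27
ee_pos: [0.4706, -0.281, 0.1074]
tcp_rot: [-90.1, 0.0, 84.1]
wrist_force: [0.1, 2.1, 6.3]
opening: 0.0112
```

```bash
python3 - <<'E'
from h import *
o=sensors.get_obs();print(o['ee_pos'].round(4),o['tcp_rot'].round(2),o['q'].round(1),o['opening'],o['wrist_force'],o['torque'])
E
```

```text
[ 0.4706 -0.281   0.1074] [-9.012e+01  4.000e-02  8.411e+01] [-30.8   5.5 -11.2  73.2   0.  -25. ] 0.011172980599634045 [0.09979607 2.1298604  6.26927169] [ 0.23943565  0.03470582 -0.01284813]
```

Call:
arm_command --rows '[0,0,0,0,0,0,-1,0,0,0,0,0,0,-1,0,0,0,0,0,0,-1]'

```text
time: 5.52
ee_pos: [0.4706, -0.281, 0.1073]
tcp_rot: [-90.1, 0.0, 84.1]
wrist_force: [-0.2, 2.0, 6.9]
opening: 0.0111
```

```bash
python3 - <<'E'
from h import *
o=sensors.get_obs();print(o['ee_pos'].round(4),o['tcp_rot'].round(2),o['opening'],o['wrist_force'],o['torque'])
c=snap('wrist','w3.png')
E
```

```text
[ 0.4706 -0.281   0.1073] [-9.012e+01  4.000e-02  8.411e+01] 0.01108084068855247 [-0.15162559  1.97644663  6.88483714] [ 0.2624461   0.10585697 -0.00259898]
```

View pics/w3.png

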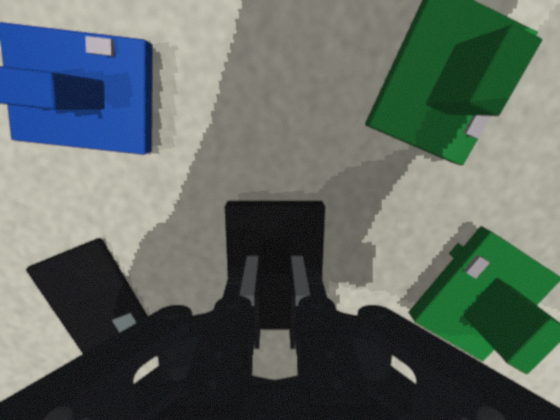

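Call:
arm_command --rows '[0,-1,0,0,0,0,-1,0,-5,0,0,0,0,-1,0,-9,0,0,0,0,-1,0,-13,0,0,0,0,-1,3,-13,-0.7,0,0,0,-1,7,-13,-1.7,0,0,0,-1,11,-13,-2.7,0,0,0,-1,15,-13,-3.7,0,0,0,-1,19,-13,-4.7,0,0,0,-1,23,-13,-5.7,0,0,0,-1,27,-13,-6.7,0,0,0,-1,30,-13,-7.4,0,0,0,-1]'

```text
time: 6.57
ee_pos: [0.5748, 0.013, 0.2365]
tcp_rot: [-90.0, -0.0, 84.2]
wrist_force: [0.7, -0.7, -1.7]
opening: 0.0113
```

Call:
arm_command --rows '[3,0,-0.8,0,0,0,-1,6,0,-1.6,0,0,0,-1,7.2,0,-1.8,0,0,0,-1,7.2,0,-1.8,0,0,0,-1,7.2,0,-1.8,0,0,0,-1,7.2,0,-1.8,0,0,0,-1]'

```text
time: 7.07
ee_pos: [0.5994, 0.079, 0.2361]
tcp_rot: [-90.0, 0.0, 84.1]
wrist_force: [-0.4, -1.0, -0.3]
opening: 0.011
```

```bash
python3 - <<'E'
from h import *
o=sensors.get_obs();print(o['ee_pos'].round(4),o['tcp_rot'].round(2),o['opening'],o['wrist_force'],o['torque'])
c=snap('wrist','w4.png');np.savez('w4.npz',**c)
c=snap('side','s4.png');np.savez('s4.npz',**c)
o=sensors.get_obs();print(o['time'],o['ee_pos'].round(4),o['tcp_rot'].round(2),o['opening'],o['wrist_force'],o['torque'])
E
```

```text
[0.5994 0.079  0.2361] [-8.999e+01  2.000e-02  8.407e+01] 0.011033061040145531 [-0.41890192 -1.04899181 -0.34839423] [-0.02614668  0.03988879  0.00131062]
7.1667 [0.5995 0.0787 0.2362] [-9.001e+01  1.000e-02  8.402e+01] 0.011398212813030013 [-0.12697308 -0.35541457 -1.63543435] [-0.03723314 -0.0211906   0.02487721]
```

View pics/w4.png

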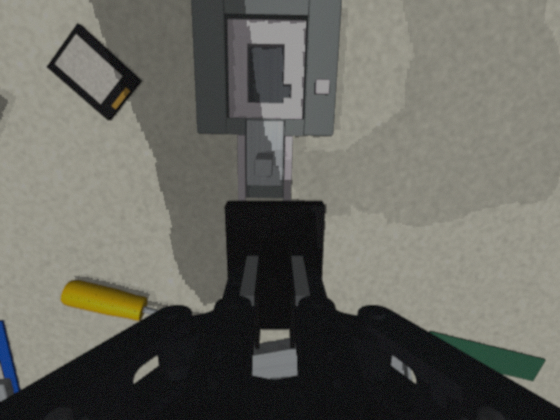

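View pics/s4.png

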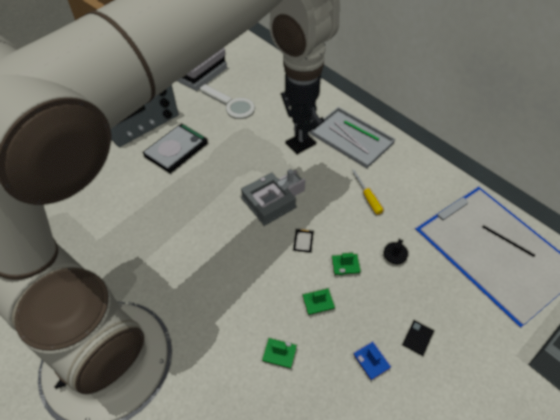

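```bash
python3 - <<'E'
import cv2
a=cv2.imread('pics/w4.png');cv2.imwrite('pics/w4z.png',cv2.resize(a[0:210,180:350],None,fx=3.5,fy=3.5,interpolation=2)[:600] if 0 else cv2.resize(a[0:145,180:350],None,fx=4,fy=4,interpolation=2))
E
```

```text
(no output)
```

View pics/w4z.png

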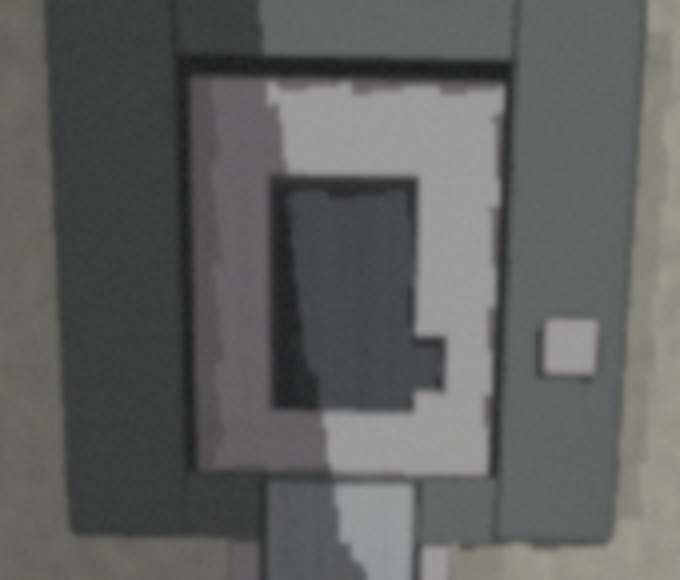

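```bash
python3 - <<'E'
from h import *
c=dict(np.load('w4.npz'))
f=lambda x,y:((x+.5)/4-.5+180,(y+.5)/4-.5)
def show(q,z):
    W=np.array([at_z(c,*f(*p),z)[:2] for p in q])*1000
    print(W.round(1).tolist(),W.mean(0).round(1))
    for i in range(4):
        d=W[(i+1)%4]-W[i]; print('  len',np.hypot(*d).round(1),'ang',np.degrees(np.arctan2(d[1],d[0])).round(1))
show([(271,177),(417,178),(414,410),(271,409)],.024)
show([(178,58),(514,62),(497,478),(189,477)],.040)
u,v=f(570,347); print('bead',at_z(c,u,v,.041))
# flange in hand
z=.2362-.1073+.022
for p in [(226,203),(324,203)]: print(at_z(c,*p,z).round(4))
# check depths
P=np.array([at_depth(c,u,v) for v in range(203,225) for u in range(232,318)]);print('flange z',np.median(P[:,2]), z)
print('plate z',at_depth(c,*f(460,250)),'wall',at_depth(c,*f(570,200)),at_depth(c,*f(100,300)))
print('post', [at_depth(c,u,165).round(4) for u in (258,264,270)])
E
```

```text
[[477.0, 70.2], [480.0, 97.6], [521.3, 93.0], [518.3, 65.0]] [499.1  81.5]
  len 27.5 ang 83.7
  len 41.6 ang -6.3
  len 28.2 ang -96.3
  len 41.6 ang 172.8
[[459.4, 57.4], [466.0, 115.4], [535.4, 107.0], [529.2, 49.3]] [497.5  82.3]
  len 58.4 ang 83.5
  len 69.8 ang -6.9
  len 58.0 ang -96.1
  len 70.3 ang 173.4
bead [0.51363803 0.12200927 0.041     ]
[0.5659 0.0587 0.1509]
[0.5706 0.1047 0.1509]
flange z 0.15142859810966725 0.15089999999999998
plate z [0.49337397 0.10448397 0.02481882] wall [0.4890912  0.12356463 0.04101955] [0.49694144 0.03797145 0.04179973]
post [array([0.5604, 0.0711, 0.0789]), array([0.5606, 0.0752, 0.0799]), array([0.5612, 0.0791, 0.0786])]
```

Call:
arm_command --rows '[-0.2,0,2.5,0,0.5,0,-1,-0.5,0,6,0,0.5,0,-1,-0.75,0,9,0,0.5,0,-1,-0.75,2,9.9,0,0.5,0,-1,-0.75,5,9.9,0,0.5,0,-1,-0.75,7.4,9.9,0,0.5,0,-1,-0.75,7.9,9.9,0,0.5,0,-1,-0.75,7.9,9.9,0,0.5,0,-1,-0.75,7.9,9.9,0,0.5,0,-1,-0.75,7.9,9.9,0,0.5,0,-1]'

```text
time: 8.0
ee_pos: [0.5013, 0.0823, 0.1587]
tcp_rot: [-90.1, -0.0, 83.6]
wrist_force: [0.4, 0.4, -0.7]
opening: 0.0111
```

```bash
python3 - <<'E'
from h import *
o=sensors.get_obs();print(o['ee_pos'].round(4),o['tcp_rot'].round(2),o['opening'],o['wrist_force'],o['torque'])
c=snap('wrist','w5.png');np.savez('w5.npz',**c)
o=sensors.get_obs();print(o['time'],o['ee_pos'].round(4),o['tcp_rot'].round(2),o['opening'],o['wrist_force'],o['torque'])
E
```

```text
[0.5013 0.0823 0.1587] [-9.013e+01 -3.000e-02  8.357e+01] 0.011106444467442621 [ 0.3774168   0.39213421 -0.66642512] [-0.00241073 -0.00100576  0.03351633]
8.05 [0.5013 0.0825 0.1587] [-9.013e+01 -4.000e-02  8.358e+01] 0.01094436082362398 [ 0.11428039 -0.67959426 -1.1307608 ] [-0.01720446  0.01924989  0.02380022]
```

View pics/w5.png

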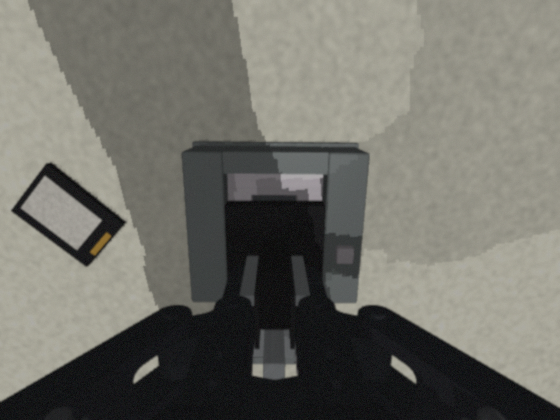

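Call:
arm_command --rows '[-0.1,1,0.07,0,0,0,-1,-0.1,2,0.07,0,0,0,-1,-0.1,2.4,0.07,0,0,0,-1,-0.1,2.5,0.07,0,0,0,-1,-0.1,2.6,0.07,0,0,0,-1,-0.1,2.7,0.07,0,0,0,-1,-0.1,2.8,0.07,0,0,0,-1,-0.1,2.85,0.07,0,0,0,-1]'

```text
time: 8.72
ee_pos: [0.4998, 0.0817, 0.1285]
tcp_rot: [-90.0, -0.0, 83.6]
wrist_force: [0.5, 0.7, -1.8]
opening: 0.0114
```

```bash
python3 - <<'E'
from h import *
o=sensors.get_obs();print(o['ee_pos'].round(4),o['tcp_rot'].round(2),o['opening'],o['wrist_force'],o['torque'])
E
```

```text
[0.4998 0.0817 0.1285] [-90.02  -0.    83.61] 0.011357870225248593 [ 0.50949948  0.6924978  -1.82994488] [-0.04007343  0.02338573 -0.04589879]
```

Call:
arm_command --rows '[0,0.1,0,0,0,0,-1,0,0.2,0,0,0,0,-1,0,0.3,0,0,0,0,-1,0,0.4,0,0,0,0,-1,0,0.4,0,0,0,0,-1]'

```text
time: 9.13
ee_pos: [0.4996, 0.0816, 0.1242]
tcp_rot: [-90.0, 0.0, 83.6]
wrist_force: [1.1, 0.1, -1.4]
opening: 0.011
```

Call:
arm_command --rows '[0,0.1,0,0,0,0,-1,0,0.2,0,0,0,0,-1,0,0.3,0,0,0,0,-1,0,0.3,0,0,0,0,-1]'

```text
time: 9.47
ee_pos: [0.4996, 0.0816, 0.1211]
tcp_rot: [-90.0, 0.0, 83.6]
wrist_force: [0.4, -0.1, -1.8]
opening: 0.0113
```

Call:
arm_command --rows '[0,0.1,0,0,0,0,-1,0,0.2,0,0,0,0,-1,0,0.25,0,0,0,0,-1,0,0.25,0,0,0,0,-1]'

```text
time: 9.8
ee_pos: [0.4997, 0.0817, 0.1193]
tcp_rot: [-90.0, -0.0, 83.6]
wrist_force: [-1.6, -0.3, 3.3]
opening: 0.0112
```

```bash
python3 - <<'E'
from h import *
o=sensors.get_obs();print(o['ee_pos'].round(4),o['tcp_rot'].round(2),o['opening'],o['wrist_force'],o['torque'])
c=snap('side','s6.png');cv2.imwrite('pics/s6z.png',cv2.resize(c['pixels'][130:250,200:340],None,fx=5,fy=5,interpolation=2))
c=snap('wrist','w6.png');
P=np.array([at_depth(c,u,v) for v in range(206,225) for u in range(235,315)]);print('flange z',np.median(P[:,2]))
E
```

```text
[0.4997 0.0817 0.1193] [-9.002e+01 -1.000e-02  8.361e+01] 0.011182079743602477 [-1.56712751 -0.25823209  3.32927405] [-0.0308212   0.30970445  0.01275305]
flange z 0.03473937657330187
```

View pics/s6z.png

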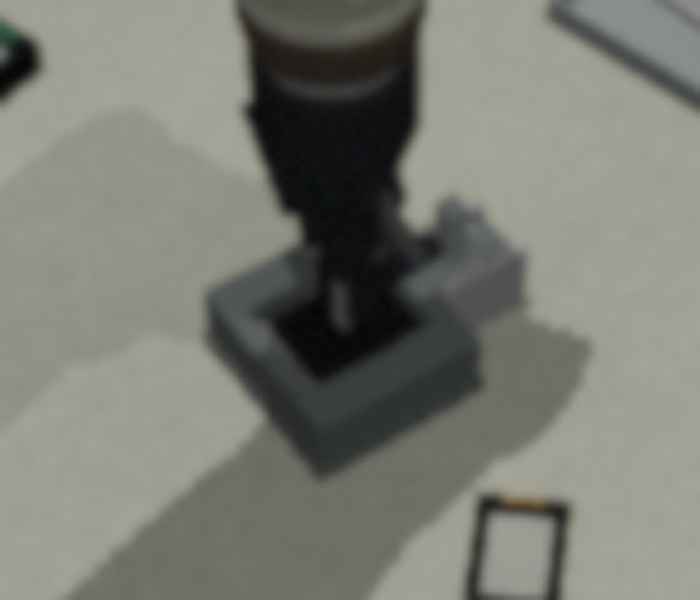

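View pics/w6.png

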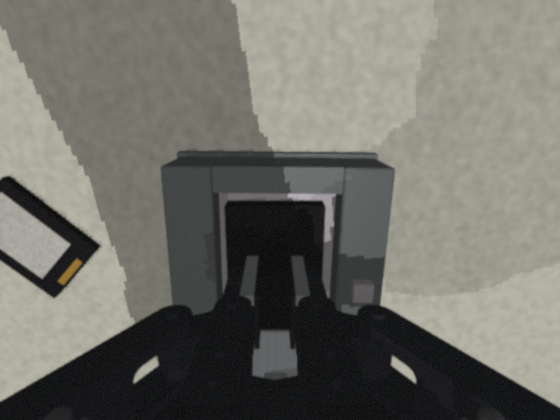

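Call:
arm_command --rows '[0,0,0,0,0,0,-0.4,0,0,0,0,0,0,-0.3,0,0,0,0,0,0,-0.3,0,0,0,0,0,0,-0.3,0,0,0,0,0,0,-0.3]'

```text
time: 10.32
ee_pos: [0.4996, 0.0817, 0.1188]
tcp_rot: [-90.0, 0.0, 83.6]
wrist_force: [-0.2, 0.1, 0.4]
opening: 0.0301
```

Call:
arm_command --rows '[0,-2,0,0,0,0,-0.3,0,-5,0,0,0,0,-0.3,0,-8,0,0,0,0,-0.3,0,-11,0,0,0,0,-0.3,0,-11,-4,0,0,0,-0.3,0,-11,-8,0,0,0,-0.3,0,-11,-12,0,0,0,-0.3,0,-11,-13,0,0,0,-0.3,0,-11,-13,0,0,0,-0.3]'

```text
time: 11.07
ee_pos: [0.6309, 0.0667, 0.2267]
tcp_rot: [-89.9, 0.0, 83.6]
wrist_force: [0.4, 0.5, -0.4]
opening: 0.0297
```

```bash
python3 - <<'E'
from h import *
o=sensors.get_obs();print(o['ee_pos'].round(4),o['tcp_rot'].round(2),o['opening'],o['wrist_force'],o['torque'])
c=snap('wrist','w7.png');np.savez('w7.npz',**c)
E
```

```text
[0.6309 0.0667 0.2267] [-8.988e+01  3.000e-02  8.355e+01] 0.029708044139008443 [ 0.37022886  0.47830033 -0.39903242] [-0.00817982 -0.06265403  0.025864  ]
```

View pics/w7.png

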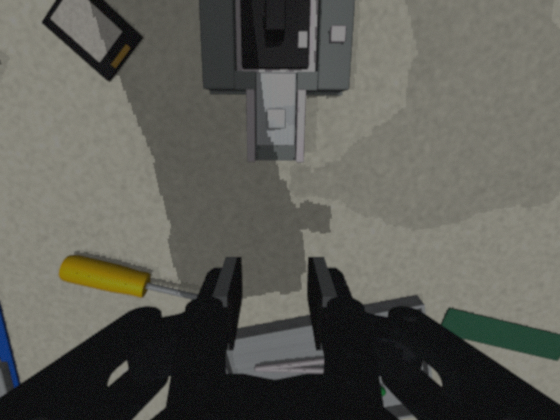

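```bash
python3 - <<'E'
from h import *
c=dict(np.load('w7.npz'))
P=np.array([at_depth(c,u,v) for v in range(95,140) for u in range(255,300)])
T=P[(P[:,2]>.070)&(P[:,2]<.09)];print(len(T),T.mean(0),T.min(0),T.max(0),cv2.minAreaRect((T[:,:2]*1000).astype(np.float32)))
p=at_z(c,277,118,.078);print(p)
F=np.array([at_depth(c,u,v) for v in range(5,62) for u in range(246,258)]);print('flange',np.median(F[:,2]))
tcp=np.array([.6309,.0667]); a=np.radians(83.55);X=np.array([np.cos(a),np.sin(a)]);Z=np.array([-np.sin(a),np.cos(a)])
t=p[:2]-Z*.027
print(t,(t-tcp)@X,(t-tcp)@Z)
E
```

```text
395 [0.56274264 0.07417139 0.07869795] [0.55657306 0.06773803 0.07676059] [0.56904585 0.08059026 0.08124733] ((562.8246459960938, 74.13776397705078), (11.872036933898926, 11.3983793258667), 83.56930541992188)
[0.56257304 0.07509238 0.078     ]
flange 0.034874640544242025
[0.58940213 0.0720593 ] 0.0006636716323243762 0.041837239777220314
```

Call:
arm_command --rows '[0,2,2,0,0,0,-1,0,5,3.8,0,0,0,-1,0,8,3.8,0,0,0,-1,0,9.8,3.8,0,0,0,-1,0,9.8,3.8,0,0,0,-1,0,9.8,3.8,0,0,0,-1]'

```text
time: 11.62
ee_pos: [0.5899, 0.0716, 0.1313]
tcp_rot: [-89.9, 0.0, 83.6]
wrist_force: [-0.6, -0.5, 0.4]
opening: -0.0003
```

```bash
python3 - <<'E'
from h import *
o=sensors.get_obs();print(o['ee_pos'].round(4),o['tcp_rot'].round(2),o['opening'],o['wrist_force'],o['torque'])
c=snap('wrist','w8.png')
c=snap('side','s8.png');cv2.imwrite('pics/s8z.png',cv2.resize(c['pixels'][130:250,200:340],None,fx=5,fy=5,interpolation=2))
E
```

```text
[0.5899 0.0716 0.1313] [-8.995e+01  1.000e-02  8.363e+01] -0.0003138109672795569 [-0.62818458 -0.50100037  0.37596513] [0.03528131 0.01678684 0.04829363]
```

View pics/w8.png

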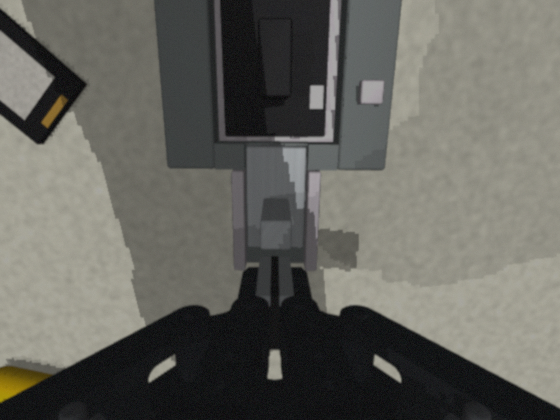

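View pics/s8z.png

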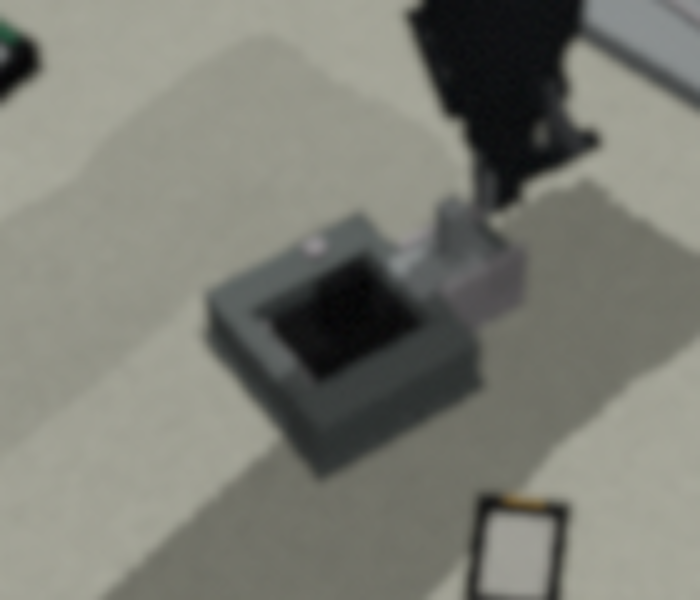

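Call:
arm_command --rows '[0,0.3,0.3,0,0,0,-1,0,0.3,0.6,0,0,0,-1,0,0.3,0.9,0,0,0,-1,0,0.3,1.1,0,0,0,-1,0,0.3,1.3,0,0,0,-1,0,0.3,1.5,0,0,0,-1,0,0.3,1.7,0,0,0,-1,0,0.3,1.9,0,0,0,-1,0,0.3,2.1,0,0,0,-1,0,0.3,2.1,0,0,0,-1]'

```text
time: 12.55
ee_pos: [0.5699, 0.0738, 0.1279]
tcp_rot: [-90.0, -0.0, 83.6]
wrist_force: [1.1, -0.2, -0.1]
opening: -0.0002
```

Call:
arm_command --rows '[0,0,0.15,0,0,0,-1,0,0,0.3,0,0,0,-1,0,0,0.45,0,0,0,-1,0,0,0.6,0,0,0,-1,0,0,0.6,0,0,0,-1]'

```text
time: 12.97
ee_pos: [0.5645, 0.0744, 0.128]
tcp_rot: [-90.1, -0.0, 83.6]
wrist_force: [4.6, 0.2, 0.6]
opening: -0.0002
```

```bash
python3 - <<'E'
from h import *
o=sensors.get_obs();print(o['ee_pos'].round(4),o['tcp_rot'].round(2),o['opening'],o['wrist_force'],o['torque'])
c=snap('wrist','w9.png')
E
```

```text
[0.5645 0.0744 0.128 ] [-90.07  -0.    83.6 ] -0.0001923993436987343 [4.56645313 0.16640877 0.60209416] [ 0.0012076  -0.8417126  -0.00499276]
```

View pics/w9.png

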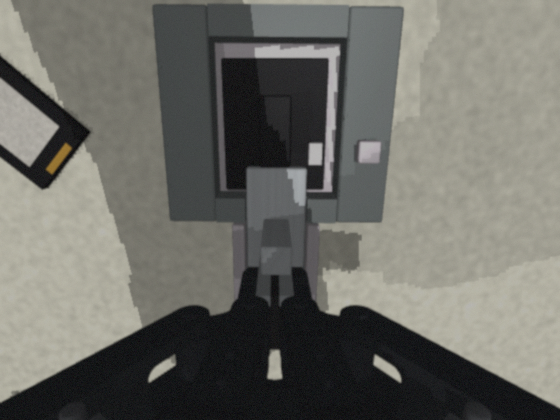

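Call:
arm_command --rows '[0,0,0.1,0,0,0,-1,0,0,0.2,0,0,0,-1,0,0,0.3,0,0,0,-1,0,0,0.3,0,0,0,-1]'

```text
time: 13.35
ee_pos: [0.5639, 0.0745, 0.1283]
tcp_rot: [-90.4, -0.0, 83.6]
wrist_force: [18.3, -1.0, -7.5]
opening: -0.0001
```

Call:
arm_command --rows '[0,0,-0.4,0,0,0,-1,0,0,-1.5,0,0,0,-1,0,-3,-3,0,0,0,-1,0,-7,-6,0,0,0,-1,0,-10,-7,0,0,0,-1,0,-10,-7,0,0,0,-1,0,-10,-7,0,0,0,-1]'

```text
time: 13.93
ee_pos: [0.6318, 0.0669, 0.2297]
tcp_rot: [-90.1, -0.0, 83.6]
wrist_force: [-0.5, -0.4, 0.4]
opening: -0.0002
```

```bash
python3 - <<'E'
from h import *
o=sensors.get_obs();print(o['time'],o['ee_pos'].round(4),o['wrist_force'])
c=snap('wrist','w10.png')
P=np.array([at_depth(c,u,v) for v in range(40,200) for u in range(230,320)])
T=P[(P[:,2]>.072)&(P[:,2]<.09)&(P[:,0]>.535)];r=cv2.minAreaRect((T[:,:2]*1000).astype(np.float32));print(r)
dx=np.array([np.cos(np.radians(-6.5)),np.sin(np.radians(-6.5))])
print('post from pocket',(np.array(r[0])/1000-[.4975,.0823])@dx)
s=snap('scene','c10.png');s=snap('side','s10.png')
E
```

```text
13.9333 [0.6318 0.0669 0.2297] [-0.53235987 -0.39425958  0.41058164]
((547.0699462890625, 76.32325744628906), (11.637401580810547, 11.633021354675293), 83.29564666748047)
post from pocket 0.04992788998515606
```

View pics/w10.png

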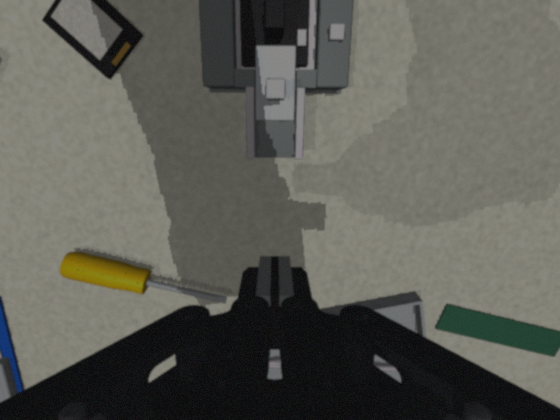

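View pics/s10.png

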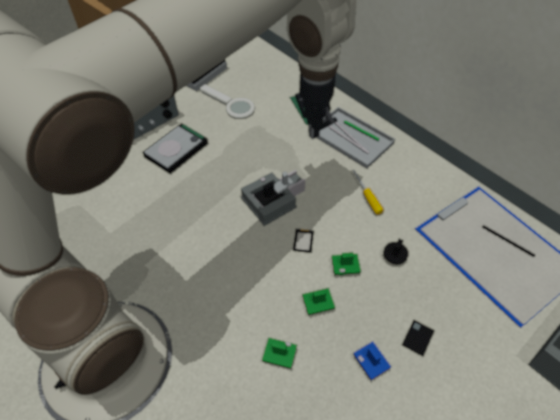

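Post is 49.9 mm from the pocket centre (50 = shut), the tongue lies over the seated module, and nothing else has moved.

```bash
python3 -c "
from h import *
print(bot.job_done())"
```

```text
the job is handed in; nothing more can be done
None
```

The rectangular black module is fully home in the dock, the latch is shut over it, and I handed the job in at about 14 s. No verdict came back.

- **Fit:** I measured the real keyway with the wrist camera; it sat about 1.7 mm off centre in dock x and −0.6 mm in dock y. The foot then dropped in on the first gentle lowering, so no shuffling was needed. At home the wrist force was about 3 N, the tool height was 119.3 mm as expected, and the flange top read about 34.8 mm above the bench. Nominal is 34 mm, and the camera reads about 0.5–0.8 mm high.
- **Latch:** I pushed the post with closed fingers until it hit its stop, with at most about 18 N at the wrist on the post. The post then measured 49.9 mm from the pocket centre (50 mm is fully shut). The camera shows the tongue over the flange.
- **Bystanders:** In the last pictures the other things on the bench look unmoved. I checked this by eye and did not measure it. The arm is clear of the dock.

No check failed. The only disagreement was that the side camera placed the module about 3–4 mm from where the wrist camera did, so I worked from the wrist camera.

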